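# Find where the hand-turned table binds and mark the place

### The arm

A 7-joint arm with a two-finger parallel gripper is mounted at the origin on the work surface; the furniture and walls round the work are solid. World frame = base frame: x ahead of the robot, y to its left, z up, the work surface at z = 0. Lengths are in m, angles in rad, forces in N, time in s.
With the tool pointing down it reaches from about 0.425 to 0.925 m from the base axis. Payload 6.8 kg.
Tool frame: the origin (TCP) lies between the finger pads; the fingertips stand r.tip_extent ahead of it and the grasp point (between the pads) lies 5 mm behind it (r.tip_extent is the distance from the TCP to the fingertips, in m); y points along the fingers, x is the direction in which the jaws open and shut, and the axes are right-handed (so a half turn about y gives the same grasp; the last joint's range is limited). The gripper opens to 85 mm and grips with 20 to 120 N. Pads are 22 mm wide; open, the fingers measure 114 mm over their backs; the gripper's body (76 mm by 85 mm) begins 54 mm behind the grasp point. The pads swing forward as they close: fully open they stand 13 mm farther back than shut.
Start: joints at [1.172, 0.477, 0.022, 1.555, -0.011, 1.109, -0.083], TCP at [0.194, -0.647, 0.245] pointing down, gripper open.
Joint ranges: [-2.96, 2.96], [-0.34, 2.1], [-1.41, 1.46], [0.24, 2.44], [-1.37, 4.51], [0.17, 1.92], [-2.96, 2.96]. Speed limits (rad/s): [2.39, 2.39, 3.14, 3.14, 3.14, 3.14, 3.14].

### API

Orientations are given as a rotation vector (axis times angle).
In Python, from bench import r gives the robot as it stands.
- The arm moves only by the tool send_rows, never from a script. Its argument "plan" is a list of rows, each a list of 5 numbers: the shift along the tool's x, y, z in cm, then the turn about the tool's y in degrees, then the opening, from 0 (shut) to 1 (fully open). In form: [[dx, dy, dz, spin, grip], ...]. A call has 1 to 12 rows; each row shifts and turns the commanded pose from where the row before left it, along the tool's axes as they then stand; what a row does not reach is not made up. A row lasts 1/8 s, in which the tool goes at most 62.5 mm and 10.7 degrees, less where a joint would pass 70% of its speed; a pose out of reach is approached as far as the arm can. A call is refused whole if a number of a shift passes 6.25 or a number of a turn 10.7, either way. A call with a gripper value outside its range is refused whole. The fingers move at their own pace and stop on an object; "force" is the grip in N (left out, the last holds). Time passes only in rows, so rows that do not move let the fingers close. It gives the time, the measured TCP pose, the force and the opening at its end, in the units of the state.
- r.get_obs(): the state, without advancing time (a new reading comes with each control period).
- r.grab_frame(name): name is "scene" or "top" or "wrist"; returns a dict with "image" (384x512x3 uint8, red, green, blue), "camera_matrix" (3x3 intrinsics, pixels), "cam_to_world" (4x4, takes a point from camera to world coordinates). Camera axes: x right, y down, z forward; pixel columns grow to the right and rows downward; lengths in m; the calibration is good to about 2 mm. A picture is of the moment at which its call begins. There is no depth.
- r.hand_in(): hands the job in, once; it reports no verdict.
Trained networks look in the newest picture that a camera, given by its name, has taken for a name from the list of things; names that differ only in an ending like _2 or _b are one class to them, and where a whole thing is asked for, a point or a joint stands for the part that bears it (a point fixed in the world has none). Each returns a list of dicts, best first, with "p" (0 to 1); they miss things now and then, are a little off and sometimes report something else, mostly with a low value. They report only what shows in the picture. A call takes as long as a camera call. They do not tell look-alikes from the thing itself.
- r.recognise(camera, target): "rect" ([left, top, right, bottom] in pixels, round what is visible of it).
The state is a dict: "clock": time; "joints": joint angles; "qvel": joint speeds; "tau": joint torques, N m; "tcp_pos": TCP position; "orientation": TCP orientation; "contact_force": force on the tool from outside, world axes, zero at the start; "moment": the same for the moment, N m; "grip_width": finger opening in m.
Only numpy, scipy, OpenCV 4.12 (cv2) and the standard library are available. Lean on these libraries where they do the work, as an engineer would, in place of code of your own. Each camera call takes 0.05 s, during which the arm holds its last target.

### The job

The steel turntable binds at one place in its turn. Hold its crank knob lightly, turn it slowly and without forcing, feel for the position where it drags hardest, and leave it standing in that tightest position. Mark the place by standing the small hexagon adaptor upright on the grey ring round the table, straight in front of the pointer line; leave the bottle, the nearby loose gauge and the setting ring where they are.

Things in the scene. Friction and masses are not known exactly. Their poses are not given: they have to be found in the camera images.
- axis (a point): On the turntable's vertical axis, level with its top face, 60 mm above the worktop. The table is a steel disc 140 mm across in a fixed round grey housing; round it, 2 mm lower (58 mm above the worktop), lies the housing's flat ring, from 76 to 104 mm from the axis. Hub cap 32 mm across, 13 mm high. z is up.
- table (a joint): Angle of the turntable in rad, growing anticlockwise from above; turns without end both ways, stays where it is left. Plain drag 0.05 N m (1 N at the knob). At one place per turn, unseen, new each run, at least 25 degrees from the start, the drag rises over 18 degrees either side to a peak of 0.6 to 0.9 N m (13 to 20 N at the knob) while turning; it fades when the hand stops.
- knob_mid (a point): Mid-height of the upright black plastic crank knob, 46 mm from the turntable's axis, 25 mm above the table's top face: a cylinder 22 mm in diameter, 41 mm tall, its foot 3 mm above the table. It spins freely on its own upright pin, so it can be held at one hand angle while it is led round. A grip of 20 to 40 N is plenty.
- pointer (a point): Point on the level of the ring's top, 90 mm from the axis, straight ahead of the black pointer line on the turntable; it turns with the table. The pointer line lies exactly opposite the knob. The adaptor is to stand here when the table is in its tightest position.
- adaptor_mid (a point): Centre (18 mm up) of the loose steel hexagon adaptor, the marker: 36 mm tall, standing upright on its hexagon end, which is 22 mm over the flats and 25 mm over the corners, with a narrower ribbed stem above. z is its upright axis. 104 g.
- bottle_mid (a point): Middle of the dropper bottle of oil, 46 mm in diameter, 119 mm tall, standing loose: a bystander.
- gauge_mid (a point): Middle of the round pressure gauge nearest the turntable, lying loose on its back, 109 x 75 mm, 40 mm high: a bystander.
- ring_mid (a point): Middle of the steel setting ring lying flat and loose, 54 mm across, 18 mm high: a bystander.
Not all that is in view belongs to the job. Leave any black or red look-alike of the part that bears adaptor_mid alone.

How it is judged:
At the end, for the whole second after the job is handed in: The turntable is at rest in its tightest position, bearing on the tight place with more than 12 N (within about 11 degrees of the peak); the adaptor stands upright (within 7 degrees) on the ring, its centre within 13 mm of the point straight ahead of the pointer line (contact force between table and anything else above 12 N and velocity of joint table between -0.03 and 0.03 rad/s and horizontal distance between adaptor_mid and pointer below 0.013 m and z of adaptor_mid in the frame of pointer between 0.014 and 0.022 m and angle between adaptor_mid's own z axis and vertical below 0.12 rad); the robot touches nothing.
It fails at once if the turntable is spun fast (over 5 rad/s) (velocity of joint table above 5 rad/s or velocity of joint table below -5 rad/s).
It fails at once if the turntable or its knob is forced (the robot's fingers press on it with over 120 N, squeeze of both fingers included) (contact force between the fingers and table above 120 N).
It fails at once if the bottle, gauge or ring is moved by more than 25 mm (distance of any of bottle_mid, gauge_mid, ring_mid from where it was at the start of the episode above 0.025 m).
It also fails if it takes over 67 s, if anything falls off the work surface, if the arm or the gripper's body presses on something with over 40 N, if the wrist force passes 120 N, or if a joint passes its speed limit or range.

## Working session

There is one attempt and no reset: what is moved stays moved. The work goes in short steps, Python scripts to look and compute and a tool call to move; the robot and the scene stay as the last step left them, time stands still between calls to the robot, and variables do not carry over. Pictures are saved under pics/ and viewed, and the job is handed in when it is done.

Besides the shell and the picture viewer there is one more tool, called after "Request:" as a command line: name --pt "numbers of a row" for each row, then --argument value for the rest. send_rows: Moves the arm, as the interface text tells. Its arguments: {"type":"object","properties":{"plan":{"type":"array","items":{"type":"array","items":{"type":"number"}}},"force":{"type":"number"}},"required":["plan"]}

```bash
ls; mkdir -p pics; python3 - <<'E'
from bench import r
import cv2
print(r.get_obs(), r.tip_extent)
for n in ["scene","top","wrist"]:
    f=r.grab_frame(n)
    cv2.imwrite(f"pics/a_{n}.png",cv2.cvtColor(f["image"],cv2.COLOR_RGB2BGR))
    print(n,f["camera_matrix"].tolist(),f["cam_to_world"].round(4).tolist())
    for t in ["axis","table","knob_mid","pointer","adaptor_mid","bottle_mid","gauge_mid","ring_mid"]:
        try: print(t,[(round(d["p"],2),[round(x) for x in d["rect"]]) for d in r.recognise(n,t)][:4])
        except Exception as e: print(t,e)
print(r.get_obs()["clock"])
E
```

```text
pics
{'clock': 0.0, 'joints': array([ 1.17184094,  0.47777384,  0.02234135,  1.55646963, -0.01149372,
        1.10927341, -0.08308684]), 'qvel': array([-8.75734568e-05,  5.25756324e-04, -6.64679895e-04, -1.02401827e-03,
        1.78282169e-05,  7.27373000e-04, -4.90764166e-04]), 'tau': array([-8.93077813e-04, -5.96463168e+01,  1.60726983e+00, -2.81205028e+01,
        1.23990630e-02,  9.38409416e-03, -6.64696313e-05]), 'tcp_pos': array([ 0.19339299, -0.64611041,  0.24433565]), 'orientation': array([-1.33189559,  0.99341074, -0.99088642]), 'contact_force': array([ 1.51455256,  0.55412762, -0.05938928]), 'moment': array([-0.03833263, -0.01535643,  0.0019267 ]), 'grip_width': 0.08517664511330629} 0.014
scene [[396.8915473071556, 0.0, 259.6112557250206], [0.0, 396.8915473071556, 190.47103606248334], [0.0, 0.0, 1.0]] [[-0.8129, -0.2354, 0.5327, -0.1605], [-0.5821, 0.3584, -0.7299, 0.9115], [-0.0191, -0.9034, -0.4283, 0.6015], [0.0, 0.0, 0.0, 1.0]]
axis [(0.58, [206, 178, 280, 224])]
table [(0.6, [220, 185, 264, 200])]
knob_mid [(0.6, [217, 184, 260, 203])]
pointer [(0.76, [216, 182, 261, 2
[... 561 characters left out ...]
43, 186, 369, 204])]
knob_mid [(0.64, [217, 152, 266, 205])]
pointer [(0.73, [215, 153, 271, 200])]
adaptor_mid [(0.71, [120, 199, 143, 217]), (0.63, [169, 234, 180, 243]), (0.62, [174, 211, 182, 220]), (0.51, [184, 259, 193, 263])]
bottle_mid [(0.67, [343, 187, 365, 204])]
gauge_mid [(0.75, [350, 131, 382, 167])]
ring_mid [(0.55, [120, 197, 143, 218])]
wrist [[267.9101942199057, 0.0, 260.2372908239107], [0.0, 267.9101942199057, 192.36947409038478], [0.0, 0.0, 1.0]] [[0.287, -0.9255, -0.2473, 0.2577], [-0.9579, -0.2771, -0.0747, -0.6278], [0.0005, 0.2583, -0.9661, 0.3738], [0.0, 0.0, 0.0, 1.0]]
axis []
table []
knob_mid []
pointer []
adaptor_mid []
bottle_mid []
gauge_mid []
ring_mid []
1.35
```

View pics/a_top.png

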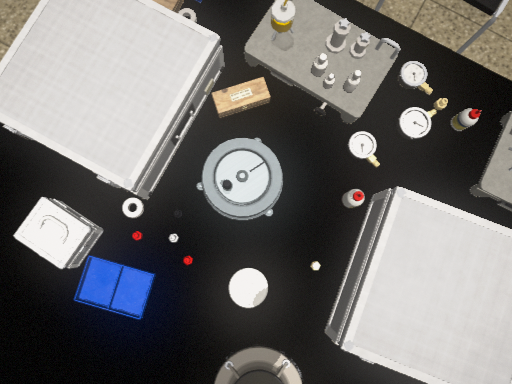

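View pics/a_scene.png

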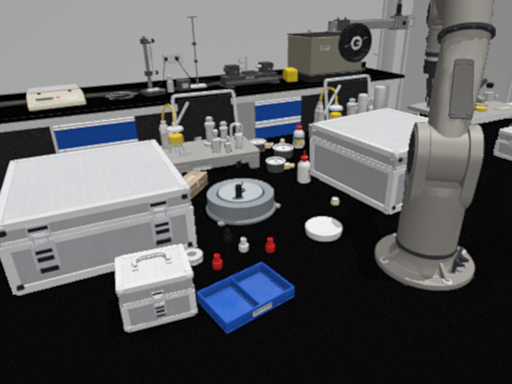

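```bash
python3 - <<'E'
import cv2,numpy as np
a=cv2.imread("pics/a_top.png")[125:275,105:305]
b=cv2.imread("pics/a_scene.png")[150:280,170:320]
cv2.imwrite("pics/a_topc.png",cv2.resize(a,None,fx=4,fy=4,interpolation=cv2.INTER_CUBIC))
cv2.imwrite("pics/a_scenec.png",cv2.resize(b,None,fx=4.5,fy=4.5,interpolation=cv2.INTER_CUBIC))
from scipy.spatial.transform import Rotation as R
print(R.from_rotvec([-1.33189559,  0.99341074, -0.99088642]).as_matrix().round(3))
E
```

```text
[[ 0.287 -0.001  0.958]
 [-0.958  0.002  0.287]
 [-0.002 -1.    -0.   ]]
```

View pics/a_topc.png

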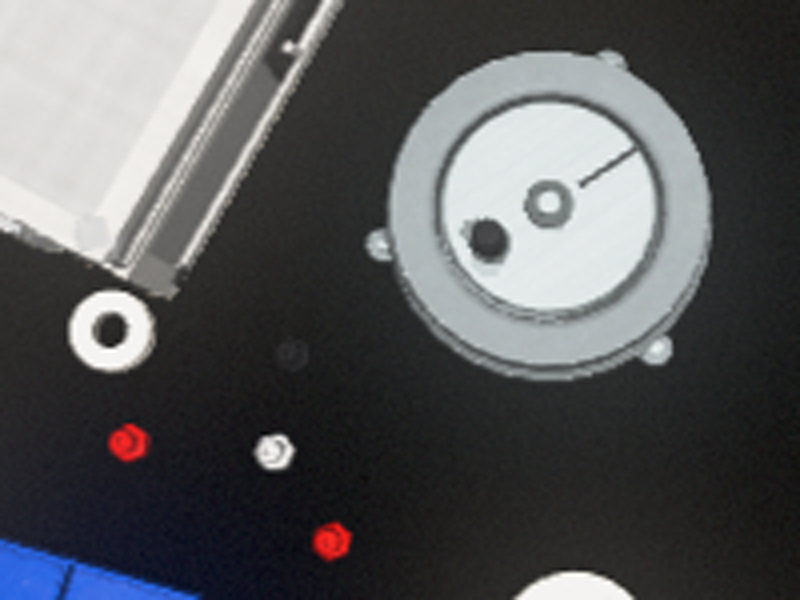

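View pics/a_scenec.png

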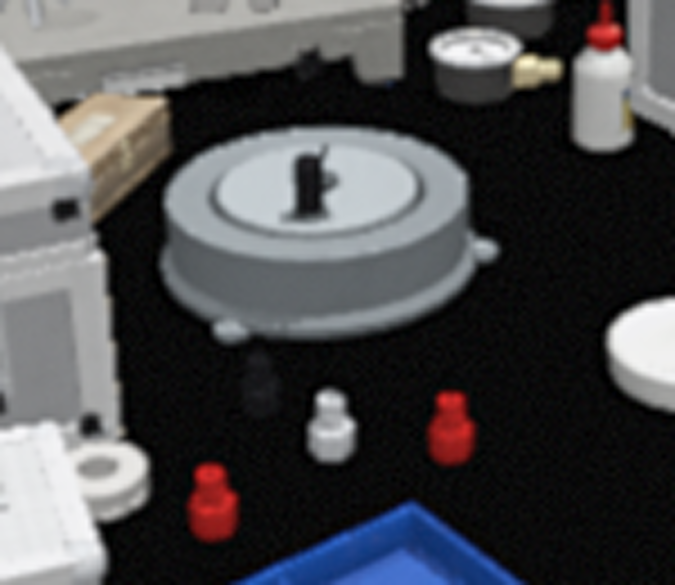

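```bash
cat > h.py <<'E'
import numpy as np, cv2
from bench import r
CAMS={"scene":([[396.8915473071556,0,259.6112557250206],[0,396.8915473071556,190.47103606248334],[0,0,1]],[[-0.8129,-0.2354,0.5327,-0.1605],[-0.5821,0.3584,-0.7299,0.9115],[-0.0191,-0.9034,-0.4283,0.6015],[0,0,0,1]]),
"top":([[429.80852945780464,0,254.22881306558045],[0,429.80852945780464,189.59709069607584],[0,0,1]],[[-0.0215,-0.9913,0.1297,0.3768],[-0.9996,0.0188,-0.0216,0.0252],[0.0189,-0.1301,-0.9913,1.1783],[0,0,0,1]])}
def ray(cam,u,v):
    K,T=(np.array(x) for x in (CAMS[cam] if isinstance(cam,str) else cam))
    d=T[:3,:3]@np.linalg.solve(K,[u,v,1]); return T[:3,3],d/np.linalg.norm(d)
def onz(cam,u,v,z):
    o,d=ray(cam,u,v); return o+d*(z-o[2])/d[2]
def tri(*obs):
    A=np.zeros((3,3));b=np.zeros(3);L=[]
    for c,u,v in obs:
        o,d=ray(c,u,v);P=np.eye(3)-np.outer(d,d);A+=P;b+=P@o;L.append((o,P))
    p=np.linalg.solve(A,b); return p,[np.linalg.norm(P@(p-o)) for o,P in L]
def proj(cam,p):
    K,T=(np.array(x) for x in (CAMS[cam] if isinstance(cam,str) else cam))
    q=K@(T[:3,:3].T@(np.array(p)-T[:3,3])); return q[:2]/q[2]
def tc(u,v): return 105+(u+.5)/4-.5,125+(v+.5)/4-.5
def sc(u,v): return 170+(u+.5)/4.5-.5,150+(v+.5)/4.5-.5
E
python3 - <<'E'
from h import *
np.set_printoptions(precision=4,suppress=True)
print("ad mid",tri(("top",*tc(275,452)),("scene",*sc(332,426))), onz("top",*tc(275,452),.018))
print("disc", onz("top",*tc(549,206),.06), "hub",onz("top",*tc(549,203),.073), "scene disc",onz("scene",*sc(318,188),.06), tri(("top",*tc(549,206)),("scene",*sc(318,188))))
print("knob top",onz("top",*tc(489,239),.104-.0), tri(("top",*tc(489,241)),("scene",*sc(309,186))))
print("ptr outer",onz("top",*tc(636,150),.06), onz("top",*tc(582,186),.06))
for n,p in dict(ring=(112,331)).items(): print(n,onz("top",*tc(*p),.018))
print("black",onz("top",*tc(292,354),.018),"reds",onz("top",*tc(129,442),.018),onz("top",*tc(332,541),.018))
print("bottle base", onz("scene",305,181,0), onz("top",357,197,.06),"gauge",onz("top",362,145,.04))
E
```

```text
ad mid (array([0.4029, 0.2182, 0.0215]), [np.float64(0.00026629677630536636), np.float64(0.000266296776305433)]) [0.4032 0.2189 0.018 ]
disc [0.5595 0.0326 0.06  ] hub [0.5594 0.0325 0.073 ] scene disc [0.5604 0.028  0.06  ] (array([0.5583, 0.032 , 0.0623]), [np.float64(0.0009685311775226335), np.float64(0.0009685311775226199)])
knob top [0.532  0.0705 0.104 ] (array([0.5331, 0.0712, 0.0859]), [np.float64(0.00017741627798940798), np.float64(0.0001774162779892391)])
ptr outer [ 0.596  -0.0256  0.06  ] [0.5725 0.0106 0.06  ]
ring [0.4866 0.3286 0.018 ]
black [0.4686 0.2077 0.018 ] reds [0.4119 0.3161 0.018 ] [0.3436 0.181  0.018 ]
bottle base [ 0.4946 -0.2726  0.    ] [ 0.4983 -0.2691  0.06  ] gauge [ 0.6425 -0.2956  0.04  ]
```

```bash
python3 - <<'E'
from h import *
np.set_printoptions(precision=4,suppress=True)
print(tri(("top",398,190),("scene",311,122)),tri(("top",337,329),("scene",405,153)))
print(proj("top",[.194,-.647,.23]),proj("scene",[.194,-.647,.23]))
# left box
print(tri(("top",222,47),("scene",188,150)),tri(("top",140,183),("scene",192,212)))
E
```

```text
(array([ 0.5   , -0.3218,  0.2115]), [np.float64(0.0045656293592447285), np.float64(0.004565629359244868)]) (array([ 0.1597, -0.1848,  0.1974]), [np.float64(0.03169127199344961), np.float64(0.0316912719934496)])
[558.0205 324.3981] [426.8971 108.6075]
(array([0.8222, 0.0469, 0.1708]), [np.float64(0.047333321757514264), np.float64(0.04733332175751413)]) (array([0.5314, 0.2809, 0.1106]), [np.float64(0.009042317115672618), np.float64(0.009042317115672579)])
```

View pics/a_wrist.png

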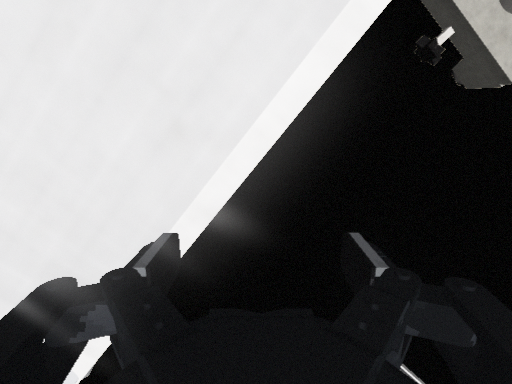

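Request:
send_rows --pt "0 -4.5 0 0 0.6" --pt "0 -4.5 0 0 0.6" --pt "-2.2 0 4 0 0.6" --pt "-2.2 0 4 0 0.6" --pt "-2.2 0 4 0 0.6" --pt "-2.2 0 4 0 0.6" --pt "-2.2 0 4 0 0.6" --pt "-2.2 0 4 0 0.6" --pt "-2.2 0 4 0 0.6" --force 30

```text
clock: 2.48
tcp_pos: [0.4185, -0.4177, 0.3355]
orientation: [-1.333, 0.992, -0.993]
contact_force: [1.1, -0.9, -0.4]
grip_width: 0.0511
```

Request:
send_rows --pt "-4.4 0 2.5 0 0.6" --pt "-4.4 0 2.5 0 0.6" --pt "-4.4 0 2.5 0 0.6" --pt "-4.4 0 2.5 0 0.6" --pt "-4.4 0 2.5 0 0.6" --pt "-4.4 0 2.5 0 0.6" --pt "-4.4 0 2.5 0 0.6" --pt "-4.4 0 2.5 0 0.6" --pt "-4.4 0 2.5 0 0.6" --pt "-4.4 0 2.5 0 0.6"

```text
clock: 3.72
tcp_pos: [0.5312, 0.0757, 0.3356]
orientation: [-1.332, 0.992, -0.993]
contact_force: [0.4, -0.0, 0.2]
grip_width: 0.0513
```

```bash
python3 - <<'E'
from h import *
import pickle
f=r.grab_frame("wrist"); o=r.get_obs()
pickle.dump((f["camera_matrix"],f["cam_to_world"]),open("w1.pkl","wb"))
cv2.imwrite("pics/w1.png",cv2.cvtColor(f["image"],cv2.COLOR_RGB2BGR))
print(o["clock"],o["tcp_pos"],o["contact_force"])
C=(f["camera_matrix"],f["cam_to_world"])
for n,p in dict(axis=[.5594,.0326,.06],hub=[.5594,.0326,.073],knobtop=[.5325,.071,.104],ad=[.403,.218,.018]).items(): print(n,proj(C,p))
E
```

```text
3.775 [0.53148547 0.08412738 0.33581145] [0.79414631 5.48759925 2.67354693]
axis [292.61297709 156.70033877]
hub [293.65990812 157.84922527]
knobtop [263.43052544 171.70981467]
ad [161.08060283 208.85917977]
```

View pics/w1.png

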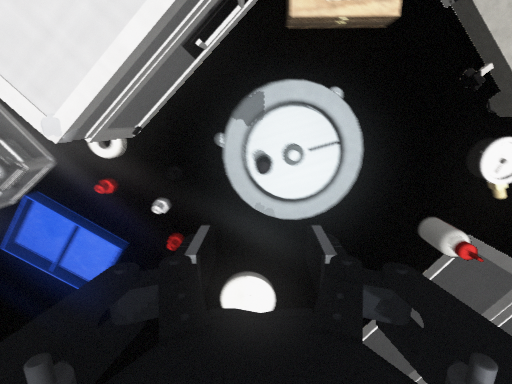

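```bash
python3 - <<'E'
from h import *
import pickle
f=r.grab_frame("wrist");f=r.grab_frame("wrist"); o=r.get_obs()
pickle.dump((f["camera_matrix"],f["cam_to_world"]),open("w1.pkl","wb"))
im=cv2.cvtColor(f["image"],cv2.COLOR_RGB2BGR)
cv2.imwrite("pics/w2.png",im)
cv2.imwrite("pics/w2c.png",cv2.resize(im[70:230,210:380],None,fx=3.5,fy=3.5,interpolation=cv2.INTER_CUBIC))
print(o["clock"],o["tcp_pos"],o["contact_force"])
C=(f["camera_matrix"],f["cam_to_world"])
print(C[1])
for n,p in dict(axis=[.5594,.0326,.06],hub=[.5594,.0326,.073],knobtop=[.5325,.071,.104],ad=[.403,.218,.018]).items(): print(n,proj(C,p))
E
```

```text
3.875 [0.53093438 0.07762226 0.33539113] [-0.58851907 -0.50678983  0.94561175]
[[ 0.29571784 -0.92309447 -0.24586085  0.5948601 ]
 [-0.95527182 -0.2864529  -0.07348801  0.10016173]
 [-0.00259118  0.25659566 -0.96651537  0.46425025]
 [ 0.          0.          0.          1.        ]]
axis [296.74136795 158.15665144]
hub [297.88889402 159.34033512]
knobtop [267.82032975 172.93836537]
ad [164.35249919 208.81752328]
```

View pics/w2c.png

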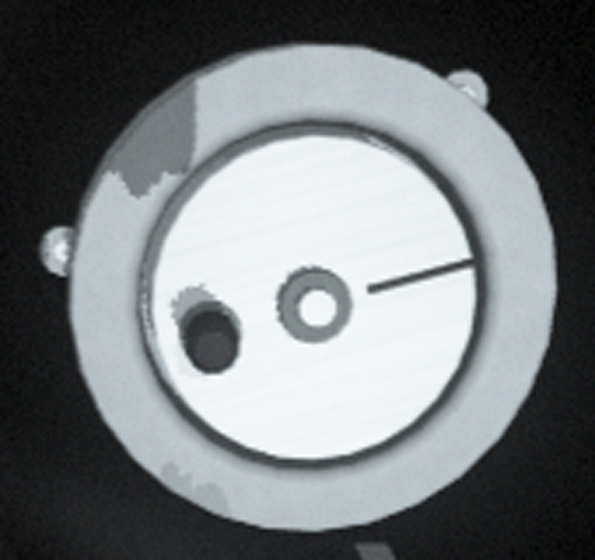

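```bash
python3 - <<'E'
from h import *
import pickle
np.set_printoptions(precision=4,suppress=True)
C=pickle.load(open("w1.pkl","rb"))
w=lambda u,v:(210+(u+.5)/3.5-.5,70+(v+.5)/3.5-.5)
print("hub",onz(C,*w(317,307),.073),tri((C,*w(317,307)),("top",*tc(549,203))))
print("disc",onz(C,*w(315,297.5),.06),tri((C,*w(315,297.5)),("top",*tc(549,206))))
print("knob",onz(C,*w(211,343),.104),tri((C,*w(211,343)),("top",*tc(489,239))))
a=onz(C,*w(371,289),.06);b=onz(C,*w(472,263),.06);print("ptr",a,b,np.degrees(np.arctan2(*(b-a)[1::-1])))
E
```

```text
hub [0.5631 0.0303 0.073 ] (array([0.5615, 0.0309, 0.0674]), [np.float64(0.0019916438973915764), np.float64(0.001991643897391629)])
disc [0.5657 0.0302 0.06  ] (array([0.5632, 0.0304, 0.0484]), [np.float64(0.0028270661607180825), np.float64(0.0028270661607180934)])
knob [0.5403 0.0705 0.104 ] (array([0.536 , 0.07  , 0.0801]), [np.float64(0.001633432544550999), np.float64(0.0016334325445509959)])
ptr [0.5762 0.0085 0.06  ] [ 0.5993 -0.0288  0.06  ] -58.219444417245995
```

Request:
send_rows --pt "0.4 3.9 0.2 0 0.6" --pt "0.4 3.9 0.2 0 0.6" --pt "0 3.9 0 0 0.6" --pt "0 3.9 0 0 0.6" --pt "0 0 0 0 0.6" --pt "0 0 0 0 0.6"

```text
clock: 4.62
tcp_pos: [0.538, 0.0673, 0.1808]
orientation: [-1.331, 0.992, -0.994]
contact_force: [-0.3, -0.4, 0.6]
grip_width: 0.0513
```

```bash
python3 - <<'E'
from h import *
import pickle
np.set_printoptions(precision=4,suppress=True)
f=r.grab_frame("wrist"); o=r.get_obs()
pickle.dump((f["camera_matrix"],f["cam_to_world"]),open("w3.pkl","wb"))
im=cv2.cvtColor(f["image"],cv2.COLOR_RGB2BGR)
cv2.imwrite("pics/w3.png",im)
print(o["clock"],o["tcp_pos"],o["contact_force"],o["qvel"])
C=(f["camera_matrix"],f["cam_to_world"])
for n,p in dict(axis=[.5594,.0326,.06],hub=[.5594,.0326,.073],knobtop=[.5352,.0717,.104],ad=[.403,.218,.018]).items(): print(n,proj(C,p))
E
```

```text
4.675 [0.5384 0.0676 0.1812] [0.7512 0.6254 0.1611] [-0.0042 -0.0054 -0.006  -0.0016  0.0009 -0.0067 -0.0018]
axis [300.9675 182.0294]
hub [303.0897 185.1768]
knobtop [253.393  208.5704]
ad [106.8229 253.3817]
```

View pics/w3.png

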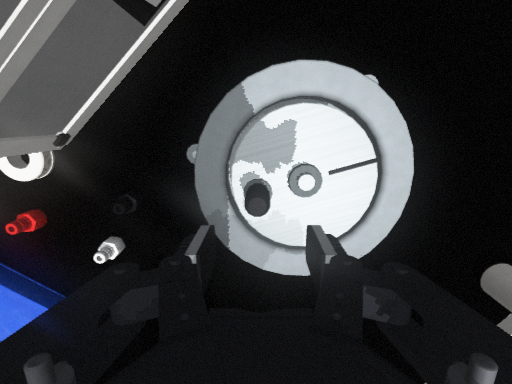

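```bash
python3 - <<'E'
from h import *
import pickle
np.set_printoptions(precision=4,suppress=True)
C1=pickle.load(open("w1.pkl","rb"));C=pickle.load(open("w3.pkl","rb"))
print(onz(C,306,182,.073),onz(C,257,204,.104),onz(C,305,174,.06))
print(tri((C,306,182),(C1,300.2,157.4)),tri((C,306,182),("top",*tc(549,203))))
print(tri((C,306,182),(C1,300.2,157.4),("top",*tc(549,203))))
t=np.array([.5382,.0675,.181]);X=np.array([.29,-.957,0]);Z=np.array([.957,.29,0]);
for s in (-1,1):
  for q in (-.011,.011): print(s,q,proj(C,t+[0,0,-.014+0.006]+s*.0256*X+q*Z))
a=onz(C,330,173,.06);b=onz(C,377,160,.06);print("ptr",a,b,np.degrees(np.arctan2(*(b-a)[1::-1])))
E
python3 -c "
import cv2
im=cv2.imread('pics/w3.png')[150:300,170:350]
cv2.imwrite('pics/w3c.png',cv2.resize(im,None,fx=4,fy=4,interpolation=cv2.INTER_CUBIC))"
```

```text
[0.5629 0.031  0.073 ] [0.5397 0.07   0.104 ] [0.5679 0.0315 0.06  ]
(array([0.5627, 0.0301, 0.0704]), [np.float64(0.0003386119896379749), np.float64(0.00033861198963800024)]) (array([0.5612, 0.0312, 0.0679]), [np.float64(0.0016271172432092303), np.float64(0.0016271172432090464)])
(array([0.5617, 0.0306, 0.068 ]), [np.float64(0.0008583109069632243), np.float64(0.0015478563616527705), np.float64(0.002399327913197081)])
-1 -0.011 [214.0919 262.862 ]
-1 0.011 [212.1369 226.5664]
1 -0.011 [304.5603 262.4733]
1 0.011 [306.106  226.1616]
ptr [0.5755 0.0091 0.06  ] [ 0.5996 -0.0286  0.06  ] -57.42699383742974
```

View pics/w3c.png

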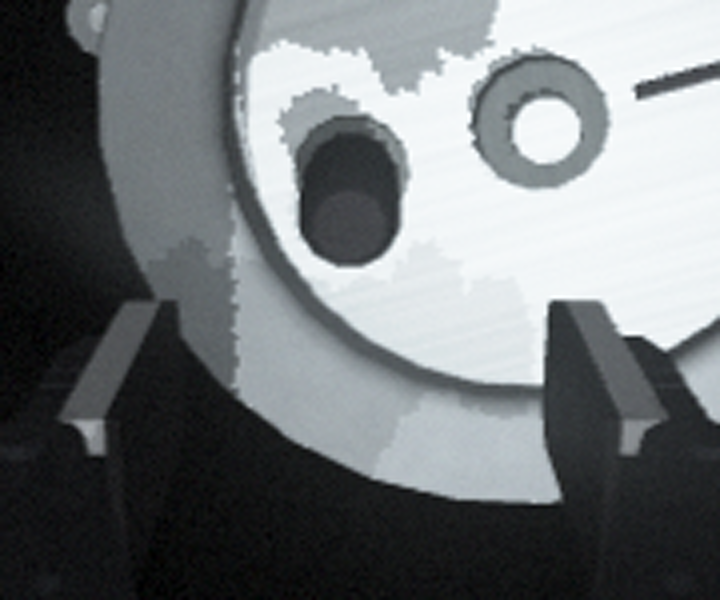

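Request:
send_rows --pt "-0.2 3.0 0.2 0 0.6" --pt "0 3.0 0 0 0.6" --pt "0 3.0 0 0 0.6" --pt "0 0 0 0 0.6" --pt "0 0 0 0 0.0" --pt "0 0 0 0 0.0" --pt "0 0 0 0 0.0" --pt "0 0 0 0 0.0" --force 30

```text
clock: 5.68
tcp_pos: [0.5399, 0.0707, 0.0913]
orientation: [-1.33, 0.99, -0.994]
contact_force: [-0.4, -0.1, 7.2]
grip_width: 0.0207
```

```bash
cat > circ.py <<'E'
import sys
from h import *
from scipy.spatial.transform import Rotation as Rt
def rows(A,a0,a1,step,start,ori,R=.046,nd=2):
    M=Rt.from_rotvec(ori).as_matrix(); n=int(round(abs(a1-a0)/step)); s=np.sign(a1-a0)
    cur=np.array([start[0],start[1]]); X=M[:2,0];Z=M[:2,2]; out=[]
    for i in range(1,n+1):
        a=np.radians(a0+s*i*step); t=np.array(A)+R*np.array([np.cos(a),np.sin(a)])
        d=(t-cur)*100; x=round(float(d@X),nd);z=round(float(d@Z),nd)
        cur=cur+(x*X+z*Z)/100; out.append((a0+s*i*step,x,z))
    return out
E
python3 - <<'E'
from circ import *
o=r.get_obs(); print(o["tcp_pos"],o["contact_force"],o["moment"])
A=[.5625,.0305]; a0=119.5;s=np.array(A)+.046*np.array([np.cos(np.radians(a0)),np.sin(np.radians(a0))])
for q in rows(A,a0,a0+360,5,s,o["orientation"]): print(q[0],"[%.2f, 0, %.2f, 0, 0]"%q[1:])
E
```

```text
[0.53990968 0.07069307 0.09129453] [-0.4326699  -0.09979272  7.16748026] [-0.06002657  0.25864668  0.04578854]
124.5 [0.11, 0, -0.39, 0, 0]
129.5 [0.14, 0, -0.37, 0, 0]
134.5 [0.17, 0, -0.37, 0, 0]
139.5 [0.20, 0, -0.34, 0, 0]
144.5 [0.23, 0, -0.33, 0, 0]
149.5 [0.26, 0, -0.31, 0, 0]
154.5 [0.29, 0, -0.28, 0, 0]
159.5 [0.31, 0, -0.25, 0, 0]
164.5 [0.33, 0, -0.23, 0, 0]
169.5 [0.35, 0, -0.20, 0, 0]
174.5 [0.36, 0, -0.17, 0, 0]
179.5 [0.38, 0, -0.13, 0, 0]
184.5 [0.39, 0, -0.10, 0, 0]
189.5 [0.39, 0, -0.07, 0, 0]
194.5 [0.40, 0, -0.03, 0, 0]
199.5 [0.40, 0, -0.00, 0, 0]
204.5 [0.40, 0, 0.04, 0, 0]
209.5 [0.40, 0, 0.07, 0, 0]
214.5 [0.38, 0, 0.10, 0, 0]
219.5 [0.38, 0, 0.14, 0, 0]
224.5 [0.36, 0, 0.18, 0, 0]
229.5 [0.35, 0, 0.20, 0, 0]
234.5 [0.33, 0, 0.23, 0, 0]
239.5 [0.30, 0, 0.26, 0, 0]
244.5 [0.28, 0, 0.29, 0, 0]
249.5 [0.26, 0, 0.30, 0, 0]
254.5 [0.23, 0, 0.33, 0, 0]
259.5 [0.20, 0, 0.35, 0, 0]
264.5 [0.17, 0, 0.37, 0, 0]
269.5 [0.13, 0, 0.38, 0, 0]
274.5 [0.10, 0, 0.38, 0, 0]
279.5 [0.07, 0, 0.40, 0, 0]
284.5 [0.03, 0, 0.40, 0, 0]
289.5 [-0.00, 0, 0.40, 0, 0]
294.5 [-0.04, 0, 0.4
[... 399 characters left out ...]
 0, 0.10, 0, 0]
369.5 [-0.39, 0, 0.07, 0, 0]
374.5 [-0.40, 0, 0.03, 0, 0]
379.5 [-0.40, 0, -0.00, 0, 0]
384.5 [-0.40, 0, -0.04, 0, 0]
389.5 [-0.40, 0, -0.07, 0, 0]
394.5 [-0.38, 0, -0.11, 0, 0]
399.5 [-0.38, 0, -0.14, 0, 0]
404.5 [-0.36, 0, -0.17, 0, 0]
409.5 [-0.35, 0, -0.20, 0, 0]
414.5 [-0.33, 0, -0.23, 0, 0]
419.5 [-0.30, 0, -0.26, 0, 0]
424.5 [-0.29, 0, -0.29, 0, 0]
429.5 [-0.25, 0, -0.31, 0, 0]
434.5 [-0.23, 0, -0.33, 0, 0]
439.5 [-0.20, 0, -0.35, 0, 0]
444.5 [-0.17, 0, -0.36, 0, 0]
449.5 [-0.13, 0, -0.38, 0, 0]
454.5 [-0.10, 0, -0.39, 0, 0]
459.5 [-0.07, 0, -0.39, 0, 0]
464.5 [-0.03, 0, -0.40, 0, 0]
469.5 [0.00, 0, -0.41, 0, 0]
474.5 [0.04, 0, -0.40, 0, 0]
479.5 [0.07, 0, -0.39, 0, 0]
```

Request:
send_rows --pt "0.11 0 -0.39 0 0" --pt "0.14 0 -0.37 0 0" --pt "0.17 0 -0.37 0 0"

```text
clock: 6.05
tcp_pos: [0.531, 0.0634, 0.0913]
orientation: [-1.329, 0.989, -0.995]
contact_force: [2.6, -0.2, 6.4]
grip_width: 0.0212
```

Request:
send_rows --pt "0.2 0 -0.34 0 0" --pt "0.23 0 -0.33 0 0"

```text
clock: 6.3
tcp_pos: [0.5261, 0.0573, 0.0914]
orientation: [-1.329, 0.988, -0.995]
contact_force: [2.9, 0.3, 6.7]
grip_width: 0.0209
```

Request:
send_rows --pt "0.26 0 -0.31 0 0" --pt "0.29 0 -0.28 0 0"

```text
clock: 6.55
tcp_pos: [0.5223, 0.0503, 0.0914]
orientation: [-1.328, 0.988, -0.996]
contact_force: [3.5, -0.9, 5.4]
grip_width: 0.0205
```

Request:
send_rows --pt "0.31 0 -0.25 0 0" --pt "0.33 0 -0.23 0 0"

```text
clock: 6.8
tcp_pos: [0.5197, 0.0429, 0.0914]
orientation: [-1.328, 0.988, -0.996]
contact_force: [3.9, 0.2, 4.0]
grip_width: 0.0209
```

Request:
send_rows --pt "0.35 0 -0.2 0 0" --pt "0.36 0 -0.17 0 0"

```text
clock: 7.05
tcp_pos: [0.5184, 0.0352, 0.0913]
orientation: [-1.328, 0.988, -0.996]
contact_force: [5.1, 0.4, 5.2]
grip_width: 0.0204
```

Request:
send_rows --pt "0.38 0 -0.13 0 0" --pt "0.39 0 -0.1 0 0"

```text
clock: 7.3
tcp_pos: [0.5185, 0.0274, 0.0913]
orientation: [-1.327, 0.988, -0.995]
contact_force: [5.5, 2.3, 5.6]
grip_width: 0.0206
```

Request:
send_rows --pt "0.39 0 -0.07 0 0" --pt "0.4 0 -0.03 0 0"

```text
clock: 7.55
tcp_pos: [0.5199, 0.0199, 0.0914]
orientation: [-1.327, 0.987, -0.995]
contact_force: [5.1, 2.8, 5.7]
grip_width: 0.0209
```

Request:
send_rows --pt "0.4 0 0 0 0" --pt "0.4 0 0.04 0 0"

```text
clock: 7.8
tcp_pos: [0.5225, 0.0126, 0.0914]
orientation: [-1.327, 0.987, -0.995]
contact_force: [4.2, 3.3, 6.1]
grip_width: 0.0202
```

Request:
send_rows --pt "0.4 0 0.07 0 0" --pt "0.38 0 0.1 0 0"

```text
clock: 8.05
tcp_pos: [0.5262, 0.006, 0.0913]
orientation: [-1.327, 0.987, -0.994]
contact_force: [3.9, 4.3, 5.4]
grip_width: 0.0211
```

Request:
send_rows --pt "0.38 0 0.14 0 0" --pt "0.36 0 0.18 0 0"

```text
clock: 8.3
tcp_pos: [0.5311, -0.0001, 0.0913]
orientation: [-1.328, 0.988, -0.994]
contact_force: [3.2, 4.1, 7.4]
grip_width: 0.0206
```

Request:
send_rows --pt "0.35 0 0.2 0 0" --pt "0.33 0 0.23 0 0"

```text
clock: 8.55
tcp_pos: [0.5369, -0.0052, 0.0913]
orientation: [-1.328, 0.988, -0.993]
contact_force: [2.5, 5.1, 8.4]
grip_width: 0.0209
```

Request:
send_rows --pt "0.3 0 0.26 0 0" --pt "0.28 0 0.29 0 0"

```text
clock: 8.8
tcp_pos: [0.5435, -0.0093, 0.0913]
orientation: [-1.329, 0.989, -0.993]
contact_force: [-0.9, 4.7, 9.7]
grip_width: 0.0203
```

Request:
send_rows --pt "0.26 0 0.3 0 0" --pt "0.23 0 0.33 0 0"

```text
clock: 9.05
tcp_pos: [0.5506, -0.0122, 0.0913]
orientation: [-1.329, 0.989, -0.993]
contact_force: [-0.4, 4.1, 9.7]
grip_width: 0.0208
```

Request:
send_rows --pt "0.2 0 0.35 0 0" --pt "0.17 0 0.37 0 0"

```text
clock: 9.3
tcp_pos: [0.5582, -0.0139, 0.0913]
orientation: [-1.33, 0.99, -0.993]
contact_force: [-1.9, 3.1, 10.6]
grip_width: 0.0209
```

Request:
send_rows --pt "0.13 0 0.38 0 0" --pt "0.1 0 0.38 0 0"

```text
clock: 9.55
tcp_pos: [0.566, -0.0142, 0.0913]
orientation: [-1.33, 0.99, -0.993]
contact_force: [-1.1, 2.7, 10.6]
grip_width: 0.0208
```

Request:
send_rows --pt "0.07 -0.05 0.4 0 0" --pt "0.03 0 0.4 0 0"

```text
clock: 9.8
tcp_pos: [0.5733, -0.0134, 0.0913]
orientation: [-1.332, 0.991, -0.993]
contact_force: [-2.1, 2.1, 8.2]
grip_width: 0.0208
```

Request:
send_rows --pt "0 0 0.4 0 0" --pt "-0.04 0 0.4 0 0"

```text
clock: 10.05
tcp_pos: [0.5808, -0.0113, 0.0913]
orientation: [-1.332, 0.991, -0.993]
contact_force: [-1.8, 0.9, 8.6]
grip_width: 0.0205
```

Request:
send_rows --pt "-0.07 0 0.4 0 0" --pt "-0.11 0 0.38 0 0"

```text
clock: 10.3
tcp_pos: [0.5878, -0.0078, 0.0913]
orientation: [-1.332, 0.991, -0.994]
contact_force: [-1.4, -1.2, 8.4]
grip_width: 0.0205
```

Request:
send_rows --pt "-0.14 0 0.38 0 0" --pt "-0.17 0 0.36 0 0"

```text
clock: 10.55
tcp_pos: [0.5943, -0.0032, 0.0914]
orientation: [-1.332, 0.991, -0.995]
contact_force: [-0.4, -1.6, 6.8]
grip_width: 0.0204
```

Request:
send_rows --pt "-0.2 0 0.35 0 0" --pt "-0.23 0 0.32 0 0"

```text
clock: 10.8
tcp_pos: [0.5998, 0.0024, 0.0914]
orientation: [-1.332, 0.991, -0.996]
contact_force: [-0.1, -2.8, 6.1]
grip_width: 0.0207
```

Request:
send_rows --pt "-0.26 0 0.31 0 0" --pt "-0.29 0 0.28 0 0"

```text
clock: 11.05
tcp_pos: [0.6044, 0.009, 0.0914]
orientation: [-1.331, 0.99, -0.996]
contact_force: [1.7, -3.8, 4.9]
grip_width: 0.0209
```

Request:
send_rows --pt "-0.31 0 0.26 0 0" --pt "-0.33 0 0.23 0 0"

```text
clock: 11.3
tcp_pos: [0.6079, 0.0169, 0.0914]
orientation: [-1.33, 0.989, -0.997]
contact_force: [4.3, -2.5, 4.2]
grip_width: 0.0206
```

Request:
send_rows --pt "-0.35 0 0.2 0 0" --pt "-0.36 0 0.16 0 0"

```text
clock: 11.55
tcp_pos: [0.6098, 0.025, 0.0914]
orientation: [-1.329, 0.988, -0.997]
contact_force: [6.2, -3.0, 2.0]
grip_width: 0.0209
```

Request:
send_rows --pt "-0.38 0 0.14 0 0" --pt "-0.39 0 0.1 0 0"

```text
clock: 11.8
tcp_pos: [0.6103, 0.0298, 0.0914]
orientation: [-1.331, 0.988, -1.001]
contact_force: [7.8, -10.8, 3.7]
grip_width: 0.0204
```

Request:
send_rows --pt "-0.39 0 0.07 0 0" --pt "-0.4 0 0.03 0 0"

```text
clock: 12.05
tcp_pos: [0.6101, 0.0351, 0.0914]
orientation: [-1.331, 0.988, -1.005]
contact_force: [11.4, -14.9, 1.0]
grip_width: 0.021
```

Request:
send_rows --pt "-0.4 0 0 0 0" --pt "-0.4 0 -0.04 0 0"

```text
clock: 12.3
tcp_pos: [0.6087, 0.0433, 0.0915]
orientation: [-1.328, 0.986, -1.006]
contact_force: [15.6, -10.0, -3.9]
grip_width: 0.0205
```

Request:
send_rows --pt "-0.4 0 0 0 0" --pt "-0.4 0 0 0 0"

```text
clock: 12.55
tcp_pos: [0.6031, 0.0567, 0.0913]
orientation: [-1.329, 0.99, -0.996]
contact_force: [1.8, 0.1, 8.4]
grip_width: 0.021
```

Request:
send_rows --pt "-0.38 0 -0.08 0 0" --pt "-0.38 0 -0.12 0 0"

```text
clock: 12.8
tcp_pos: [0.5975, 0.0639, 0.0913]
orientation: [-1.331, 0.991, -0.994]
contact_force: [-1.5, -1.8, 10.3]
grip_width: 0.0208
```

```bash
cat > scan.txt <<'E'
.531 .0634 2.6 -.2
.5261 .0573 2.9 .3
.5223 .0503 3.5 -.9
.5197 .0429 3.9 .2
.5184 .0352 5.1 .4
.5185 .0274 5.5 2.3
.5199 .0199 5.1 2.8
.5225 .0126 4.2 3.3
.5262 .006 3.9 4.3
.5311 -.0001 3.2 4.1
.5369 -.0052 2.5 5.1
.5435 -.0093 -.9 4.7
.5506 -.0122 -.4 4.1
.5582 -.0139 -1.9 3.1
.566 -.0142 -1.1 2.7
.5733 -.0134 -2.1 2.1
.5808 -.0113 -1.8 .9
.5878 -.0078 -1.4 -1.2
.5943 -.0032 -.4 -1.6
.5998 .0024 -.1 -2.8
.6044 .009 1.7 -3.8
.6079 .0169 4.3 -2.5
.6098 .025 6.2 -3
.6103 .0298 7.8 -10.8
.6101 .0351 11.4 -14.9
.6087 .0433 15.6 -10
E
cat > fit.py <<'E'
from h import *
from scipy.optimize import least_squares
def fit(D):
    s=least_squares(lambda q:np.hypot(D[:,0]-q[0],D[:,1]-q[1])-q[2],[.562,.031,.046]); return s.x,s.fun
def show(D,A):
    for x,y,fx,fy in D:
        a=np.arctan2(y-A[1],x-A[0]); print("%.1f R%.2f tang %.1f rad %.1f"%(np.degrees(a)%360,1000*np.hypot(y-A[1],x-A[0]),-(-np.sin(a)*fx+np.cos(a)*fy),np.cos(a)*fx+np.sin(a)*fy))
if __name__=="__main__":
    D=np.loadtxt("scan.txt");q,f=fit(D);print(q,abs(f).max());show(D,q)
E
python3 fit.py; python3 -c "
from h import *
o=r.get_obs();print(o['tcp_pos'],o['contact_force'])"
```

```text
[0.56431278 0.03168688 0.04598205] 0.00010079621587656684
136.4 R45.99 tang 1.6 rad -2.0
146.2 R46.00 tang 1.9 rad -2.2
156.1 R45.95 tang 0.6 rad -3.6
165.9 R46.00 tang 1.1 rad -3.7
175.6 R46.05 tang 0.8 rad -5.1
185.3 R46.01 tang 1.8 rad -5.7
194.9 R45.95 tang 1.4 rad -5.6
204.5 R45.96 tang 1.3 rad -5.2
214.0 R45.96 tang 1.4 rad -5.6
223.7 R45.97 tang 0.7 rad -5.1
233.4 R45.96 tang 1.0 rad -5.6
243.1 R45.97 tang 2.9 rad -3.8
252.6 R45.98 tang 1.6 rad -3.8
262.4 R45.99 tang 2.3 rad -2.8
272.1 R45.92 tang 1.0 rad -2.7
281.3 R45.97 tang 1.6 rad -2.5
291.0 R46.04 tang 1.4 rad -1.5
300.7 R45.94 tang 1.8 rad 0.3
310.7 R46.00 tang 1.3 rad 1.0
320.5 R46.01 tang 2.2 rad 1.7
330.5 R46.06 tang 2.5 rad 3.4
341.3 R46.03 tang 1.0 rad 4.9
351.6 R45.98 tang 2.1 rad 6.6
357.7 R46.03 tang 10.5 rad 8.2
4.3 R45.91 tang 15.7 rad 10.3
14.7 R45.88 tang 13.6 rad 12.6
[0.5975483  0.06385365 0.09132996] [-1.49569269 -1.79399992 10.34862884]
```

Request:
send_rows --pt "0 0 0 0 0" --pt "0 0 0 0 0"

```text
clock: 13.05
tcp_pos: [0.597, 0.0644, 0.0913]
orientation: [-1.332, 0.991, -0.993]
contact_force: [-0.9, -0.1, 9.7]
grip_width: 0.0204
```

```bash
python3 - <<'E'
from circ import *
o=r.get_obs(); print(o["tcp_pos"])
A=[.5643,.0317]
for q in rows(A,45.3,-22.7,4,o["tcp_pos"],o["orientation"]): print(round(q[0],1),"[%.2f, 0, %.2f, 0, 0]"%q[1:])
E
```

```text
[0.59697001 0.06440112 0.09130456]
41.3 [0.28, 0, 0.11, 0, 0]
37.3 [0.29, 0, 0.13, 0, 0]
33.3 [0.31, 0, 0.10, 0, 0]
29.3 [0.31, 0, 0.08, 0, 0]
25.3 [0.32, 0, 0.06, 0, 0]
21.3 [0.31, 0, 0.04, 0, 0]
17.3 [0.33, 0, 0.01, 0, 0]
13.3 [0.32, 0, -0.01, 0, 0]
9.3 [0.32, 0, -0.03, 0, 0]
5.3 [0.31, 0, -0.05, 0, 0]
1.3 [0.31, 0, -0.07, 0, 0]
-2.7 [0.31, 0, -0.10, 0, 0]
-6.7 [0.30, 0, -0.12, 0, 0]
-10.7 [0.29, 0, -0.13, 0, 0]
-14.7 [0.28, 0, -0.16, 0, 0]
-18.7 [0.27, 0, -0.18, 0, 0]
-22.7 [0.25, 0, -0.19, 0, 0]
```

Request:
send_rows --pt "0.28 -0.05 0.11 0 0" --pt "0.29 0 0.13 0 0"

```text
clock: 13.3
tcp_pos: [0.6007, 0.0601, 0.0914]
orientation: [-1.332, 0.991, -0.991]
contact_force: [-0.3, 1.2, 7.6]
grip_width: 0.0209
```

Request:
send_rows --pt "0.31 0 0.1 0 0"

```text
clock: 13.42
tcp_pos: [0.6027, 0.0574, 0.0914]
orientation: [-1.331, 0.991, -0.992]
contact_force: [-0.2, 1.6, 7.4]
grip_width: 0.0208
```

Request:
send_rows --pt "0.31 0 0.08 0 0"

```text
clock: 13.55
tcp_pos: [0.6044, 0.0547, 0.0914]
orientation: [-1.331, 0.991, -0.992]
contact_force: [0.1, 2.3, 6.1]
grip_width: 0.021
```

Request:
send_rows --pt "0.32 0 0.06 0 0"

```text
clock: 13.68
tcp_pos: [0.6059, 0.0518, 0.0914]
orientation: [-1.331, 0.991, -0.992]
contact_force: [-0.3, 2.7, 7.3]
grip_width: 0.0208
```

Request:
send_rows --pt "0.31 0 0.04 0 0"

```text
clock: 13.8
tcp_pos: [0.6067, 0.0501, 0.0913]
orientation: [-1.331, 0.992, -0.99]
contact_force: [-2.2, 5.3, 8.1]
grip_width: 0.0207
```

Request:
send_rows --pt "0.33 0 0.01 0 0"

```text
clock: 13.92
tcp_pos: [0.6073, 0.0486, 0.0914]
orientation: [-1.33, 0.992, -0.988]
contact_force: [-3.1, 8.6, 8.8]
grip_width: 0.0206
```

Request:
send_rows --pt "0.32 0 -0.01 0 0"

```text
clock: 14.05
tcp_pos: [0.6079, 0.0469, 0.0913]
orientation: [-1.329, 0.992, -0.986]
contact_force: [-2.9, 11.9, 7.6]
grip_width: 0.0206
```

Request:
send_rows --pt "0.32 0 -0.03 0 0"

```text
clock: 14.18
tcp_pos: [0.6086, 0.045, 0.0914]
orientation: [-1.329, 0.992, -0.985]
contact_force: [-2.9, 12.9, 6.2]
grip_width: 0.0207
```

Request:
send_rows --pt "0.31 0 -0.05 0 0"

```text
clock: 14.3
tcp_pos: [0.6091, 0.0428, 0.0914]
orientation: [-1.328, 0.991, -0.984]
contact_force: [-1.5, 14.7, 5.9]
grip_width: 0.021
```

Request:
send_rows --pt "0.31 0 -0.07 0 0"

```text
clock: 14.42
tcp_pos: [0.6097, 0.0402, 0.0914]
orientation: [-1.327, 0.991, -0.983]
contact_force: [-0.8, 15.6, 3.6]
grip_width: 0.0207
```

Request:
send_rows --pt "0.31 0 -0.1 0 0"

```text
clock: 14.55
tcp_pos: [0.6102, 0.037, 0.0914]
orientation: [-1.326, 0.99, -0.984]
contact_force: [1.1, 14.4, 2.7]
grip_width: 0.0209
```

Request:
send_rows --pt "0.3 0 -0.12 0 0"

```text
clock: 14.68
tcp_pos: [0.6104, 0.0328, 0.0914]
orientation: [-1.326, 0.989, -0.985]
contact_force: [2.9, 11.6, 1.6]
grip_width: 0.0208
```

Request:
send_rows --pt "0 0 0 0 0" --pt "0 0 0 0 0"

```text
clock: 14.92
tcp_pos: [0.6104, 0.0286, 0.0914]
orientation: [-1.33, 0.99, -0.99]
contact_force: [1.2, 4.2, 6.2]
grip_width: 0.0206
```

Request:
send_rows --pt "-0.25 0 0.07 0 0" --pt "-0.25 0 0.06 0 0" --pt "-0.25 0 0.05 0 0" --pt "-0.25 0 0.05 0 0"

```text
clock: 15.42
tcp_pos: [0.6104, 0.0306, 0.0914]
orientation: [-1.335, 0.991, -1.0]
contact_force: [3.5, -11.4, 6.4]
grip_width: 0.0209
```

Request:
send_rows --pt "0 0 0 0 0" --pt "0 0 0 0 0"

```text
clock: 15.68
tcp_pos: [0.6104, 0.0313, 0.0913]
orientation: [-1.334, 0.991, -0.999]
contact_force: [3.6, -8.7, 7.7]
grip_width: 0.0208
```

Request:
send_rows --pt "-0.25 0 0.04 0 0" --pt "-0.25 0 0.03 0 0" --pt "-0.2 0 0 0 0"

```text
clock: 16.05
tcp_pos: [0.6102, 0.0357, 0.0914]
orientation: [-1.334, 0.99, -1.003]
contact_force: [6.8, -14.0, 4.9]
grip_width: 0.0212
```

Request:
send_rows --pt "0 0 0 0 0" --pt "0 0 0 0 0"

```text
clock: 16.3
tcp_pos: [0.6101, 0.0367, 0.0914]
orientation: [-1.333, 0.99, -1.002]
contact_force: [6.2, -11.7, 4.0]
grip_width: 0.0208
```

Request:
send_rows --pt "-0.2 0 0 0 0" --pt "0 0 0 0 0" --pt "0 0 0 0 0" --pt "0 0 0 0 0"

```text
clock: 16.8
tcp_pos: [0.6098, 0.039, 0.0914]
orientation: [-1.333, 0.99, -1.002]
contact_force: [7.6, -10.1, 3.9]
grip_width: 0.0204
```

Request:
send_rows --pt "0.2 0 0.15 0 0" --pt "0.2 0 0.15 0 0"

```text
clock: 17.05
tcp_pos: [0.6102, 0.0387, 0.0912]
orientation: [-1.336, 0.995, -0.995]
contact_force: [-7.9, -3.8, 15.8]
grip_width: 0.0208
```

Request:
send_rows --pt "0.1 -0.05 -0.12 0 0" --pt "0 0 0 0 0"

```text
clock: 17.3
tcp_pos: [0.6101, 0.0387, 0.0914]
orientation: [-1.334, 0.993, -0.994]
contact_force: [-0.2, -4.2, 7.7]
grip_width: 0.0208
```

Request:
send_rows --pt "0.15 0 0 0 0" --pt "0 0 0 0 0" --pt "0 0 0 0 0.5" --pt "0 0 0 0 0.5" --pt "0 0 0 0 0.5"

```text
clock: 17.92
tcp_pos: [0.6102, 0.039, 0.0904]
orientation: [-1.333, 0.993, -0.992]
contact_force: [-0.2, 0.1, -0.5]
grip_width: 0.0428
```

```bash
python3 - <<'E'
from h import *
f=r.grab_frame("top"); o=r.get_obs()
im=cv2.cvtColor(f["image"],cv2.COLOR_RGB2BGR)
cv2.imwrite("pics/t2c.png",cv2.resize(im[125:275,105:305],None,fx=4,fy=4,interpolation=cv2.INTER_CUBIC))
print(o["clock"],o["tcp_pos"],o["contact_force"],o["joints"])
E
```

```text
17.975 [0.61032203 0.0390027  0.09051296] [ 0.07933297 -0.1689254   0.46394286] [ 0.11611071  0.58361209 -0.37829422  1.81238027  0.28739501  0.80037421
 -1.68721517]
```

View pics/t2c.png

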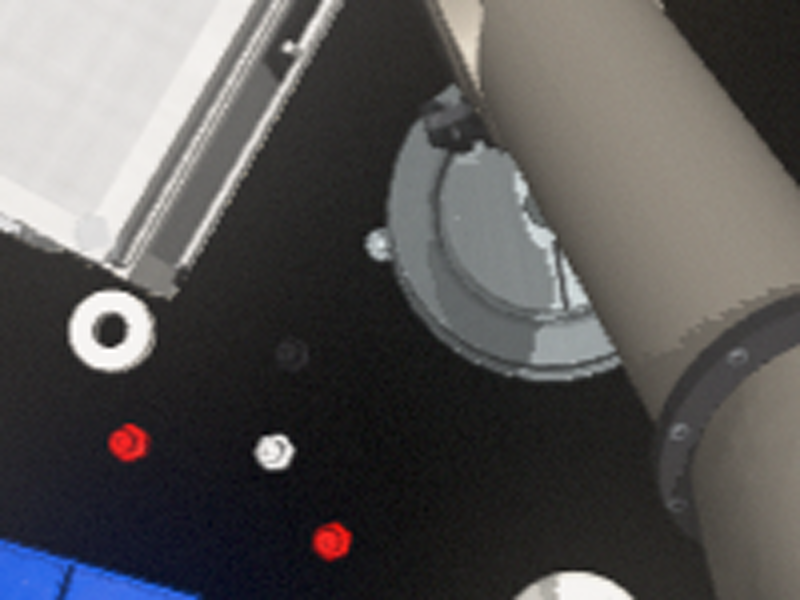

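Request:
send_rows --pt "0 -2 0 0 0.5" --pt "0 -4.5 0 0 0.5" --pt "0 -4.5 0 0 0.5" --pt "-3.8 0 -2.4 0 0.5" --pt "-3.8 0 -2.4 0 0.5" --pt "-3.8 0 -2.4 0 0.5" --pt "-3.8 0 -2.4 0 0.5" --pt "-3.8 0 -2.4 0 0.5" --pt "-3.8 0 -2.4 0 0.5" --pt "0 0 0 0 0.5" --pt "0 0 0 0 0.5"

```text
clock: 19.35
tcp_pos: [0.408, 0.2159, 0.2018]
orientation: [-1.332, 0.991, -0.993]
contact_force: [0.9, 0.1, 0.4]
grip_width: 0.0424
```

```bash
python3 - <<'E'
from h import *
import pickle
np.set_printoptions(precision=4,suppress=True)
f=r.grab_frame("wrist"); o=r.get_obs(); g=r.grab_frame("top")
C=(f["camera_matrix"],f["cam_to_world"]); pickle.dump(C,open("w4.pkl","wb"))
im=cv2.cvtColor(f["image"],cv2.COLOR_RGB2BGR)
cv2.imwrite("pics/w4.png",im)
im=cv2.cvtColor(g["image"],cv2.COLOR_RGB2BGR)
cv2.imwrite("pics/t3c.png",cv2.resize(im[125:275,105:305],None,fx=4,fy=4,interpolation=cv2.INTER_CUBIC))
print(o["clock"],o["tcp_pos"],o["contact_force"],o["joints"])
print(proj(C,[.407,.218,.018]),proj(C,[.407,.218,.036]))
E
```

```text
19.4 [0.4083 0.2155 0.2015] [-0.1189  0.5713 -0.3415] [-0.1197  0.2261 -0.5642  2.0639  0.1558  0.8907 -2.052 ]
[257.8778 179.3861] [257.7565 182.7421]
```

View pics/w4.png

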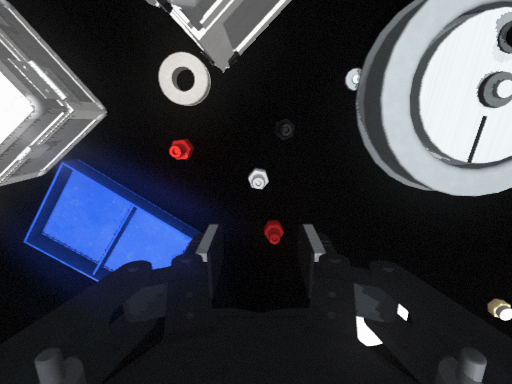

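View pics/t3c.png

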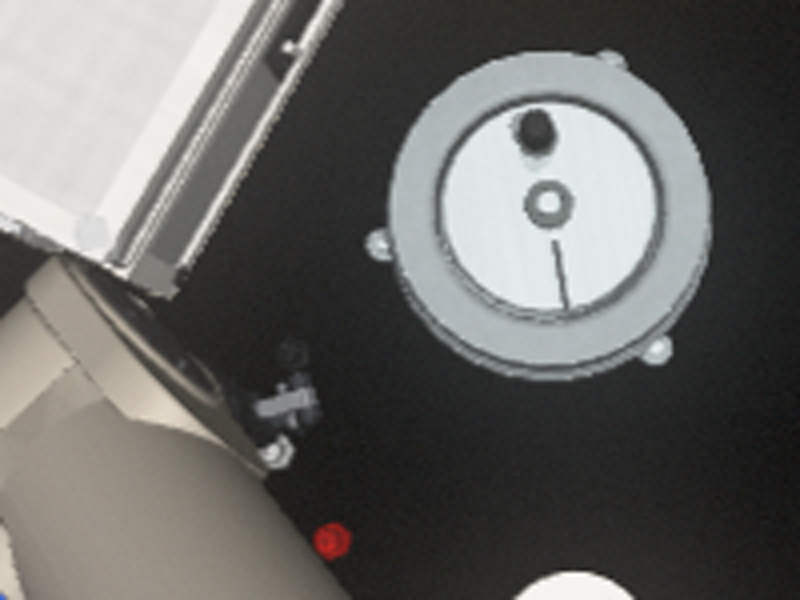

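```bash
python3 - <<'E'
from h import *
import pickle
np.set_printoptions(precision=4,suppress=True)
im=cv2.imread("pics/w4.png")[155:205,233:283]
cv2.imwrite("pics/w4c.png",cv2.resize(im,None,fx=12,fy=12,interpolation=cv2.INTER_CUBIC))
a=onz("top",*tc(556,240),.06);b=onz("top",*tc(568,310),.06);print(np.degrees(np.arctan2(*(b-a)[1::-1])))
C=pickle.load(open("w4.pkl","rb"))
a=onz(C,486,117,.06);b=onz(C,470,162,.06);print(np.degrees(np.arctan2(*(b-a)[1::-1])),a,b)
for w in ("table",):pass
E
```

```text
-171.41650238900476
-172.02742806718655 [0.5387 0.0255 0.06  ] [0.4947 0.0193 0.06  ]
```

View pics/w4c.png

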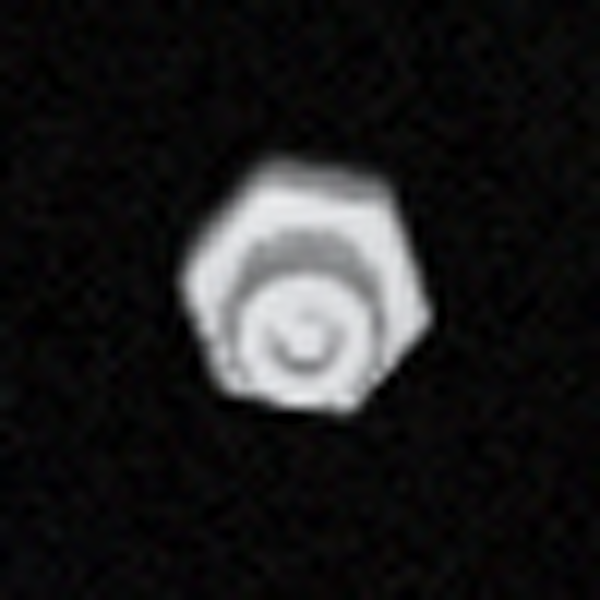

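Request:
send_rows --pt "0 3.5 0 -10.5 0.5" --pt "0 3.5 0 -10.5 0.5" --pt "-0.2 3 0.1 0 0.5" --pt "0 0 0 0 0.5" --pt "0 0 0 0 0.5"

```text
clock: 20.08
tcp_pos: [0.4078, 0.2183, 0.1016]
orientation: [-1.45, 0.713, -0.714]
contact_force: [-0.2, -0.4, -0.0]
grip_width: 0.0425
```

```bash
python3 - <<'E'
from h import *
import pickle
from scipy.spatial.transform import Rotation as Rt
np.set_printoptions(precision=4,suppress=True)
f=r.grab_frame("wrist"); o=r.get_obs()
C=(f["camera_matrix"],f["cam_to_world"]); pickle.dump(C,open("w5.pkl","wb"))
im=cv2.cvtColor(f["image"],cv2.COLOR_RGB2BGR)
cv2.imwrite("pics/w5.png",im)
print(o["clock"],o["tcp_pos"],o["contact_force"],Rt.from_rotvec(o["orientation"]).as_matrix())
print(proj(C,[.4078,.2182,.018]),proj(C,[.4078,.2182,.036]))
E
```

```text
20.125 [0.4079 0.2185 0.102 ] [-0.3604 -0.2737  0.157 ] [[ 0.6102  0.0018  0.7922]
 [-0.7922  0.0008  0.6102]
 [ 0.0005 -1.      0.0019]]
[259.1676 203.9782] [259.0924 211.032 ]
```

View pics/w5.png

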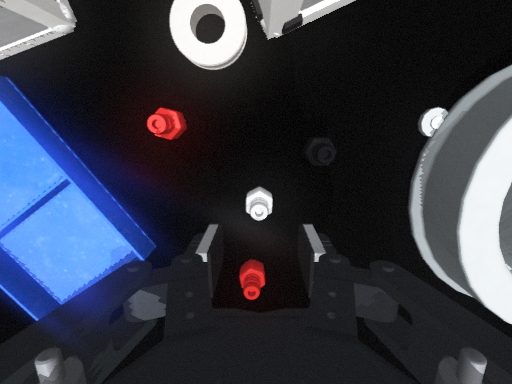

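Request:
send_rows --pt "0 3 0 0 0.5" --pt "0 3 0 0 0.5" --pt "0 2.2 0 0 0.5" --pt "0 0 0 0 0.5" --pt "0 0 0 0 0" --pt "0 0 0 0 0" --pt "0 0 0 0 0" --pt "0 0 0 0 0" --force 40

```text
clock: 21.12
tcp_pos: [0.4079, 0.2189, 0.0203]
orientation: [-1.448, 0.711, -0.714]
contact_force: [-0.8, -0.6, 7.5]
grip_width: 0.02
```

Request:
send_rows --pt "0 -1.5 0 0 0" --pt "0 -3.5 0 0 0" --pt "0 -3.5 0 0 0" --pt "0 -3.5 0 0 0" --pt "3.3 0 -1.2 0 0" --pt "3.3 0 -1.2 0 0" --pt "3.3 0 -1.2 0 0" --pt "3.3 0 -1.2 0 0" --pt "3.3 0 -1.2 0 0" --pt "3.3 0 -1.0 0 0" --pt "0.2 0 0 0 0" --pt "0 0 0 0 0"

```text
clock: 22.62
tcp_pos: [0.4734, 0.0176, 0.1395]
orientation: [-1.45, 0.713, -0.713]
contact_force: [-0.9, -0.6, -0.7]
grip_width: 0.0207
```

```bash
python3 - <<'E'
from h import *
import pickle
np.set_printoptions(precision=4,suppress=True)
f=r.grab_frame("wrist"); o=r.get_obs(); g=r.grab_frame("scene")
C=(f["camera_matrix"],f["cam_to_world"]); pickle.dump(C,open("w6.pkl","wb"))
cv2.imwrite("pics/w6.png",cv2.cvtColor(f["image"],cv2.COLOR_RGB2BGR))
im=cv2.cvtColor(g["image"],cv2.COLOR_RGB2BGR)
cv2.imwrite("pics/s6.png",cv2.resize(im[120:270,170:350],None,fx=4,fy=4,interpolation=cv2.INTER_CUBIC))
print(o["clock"],o["tcp_pos"],o["contact_force"],o["grip_width"],o["qvel"])
print(proj(C,[.4754,.0176,.058]))
E
```

```text
22.675 [0.4733 0.0182 0.1393] [ 0.0112 -0.647  -1.3903] 0.0200995495941011 [-0.0123  0.0033 -0.0007  0.0033  0.0033 -0.0037 -0.0015]
[260.5541 202.9502]
```

View pics/w6.png

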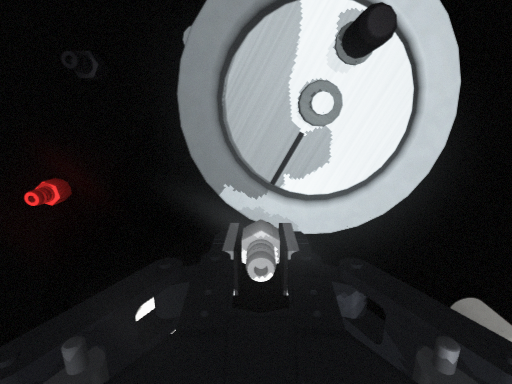

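View pics/s6.png

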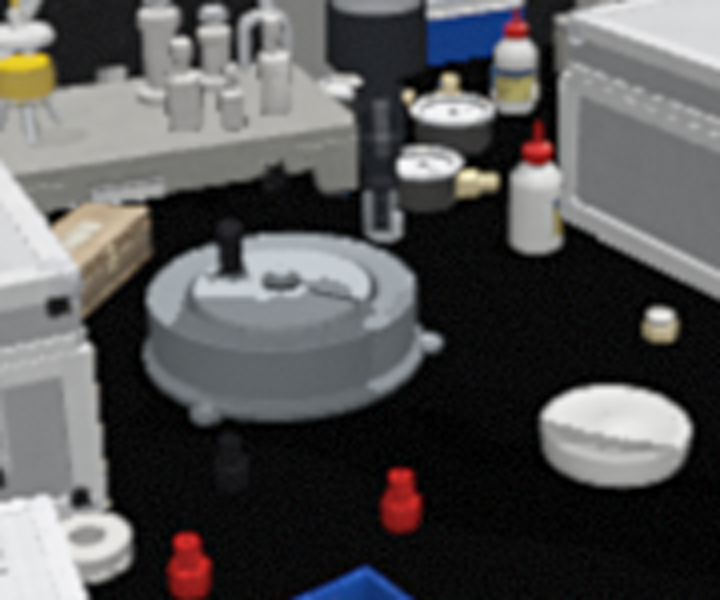

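```bash
python3 - <<'E'
from h import *
import pickle
np.set_printoptions(precision=4,suppress=True)
C=pickle.load(open("w6.pkl","rb")); t=np.array([.4733,.0180,.1393])
print(proj(C,t+[0,0,.0157]),proj(C,t+[0,0,-.020]), onz(C,261,266,.155),onz(C,302,133,.06),onz(C,273,184,.06),onz(C,323,102,.073))
E
```

```text
[257.4865 266.7461] [258.0498 235.4485] [0.4746 0.0169 0.155 ] [0.539 0.027 0.06 ] [0.4944 0.0198 0.06  ] [0.5632 0.0309 0.073 ]
```

Request:
send_rows --pt "0 2.5 0.1 0 0" --pt "0 2 0 0 0" --pt "0 1.2 0 0 0" --pt "0 0.2 0 0 0" --pt "0 0 0 0 0" --pt "0 0 0 0 0"

```text
clock: 23.48
tcp_pos: [0.4749, 0.0179, 0.0804]
orientation: [-1.45, 0.712, -0.714]
contact_force: [-0.6, 0.2, -0.5]
grip_width: 0.0208
```

Request:
send_rows --pt "0 0.1 0 0 0" --pt "0 0.05 0 0 0" --pt "0 0 0 0 0"

```text
clock: 23.85
tcp_pos: [0.4744, 0.0178, 0.0783]
orientation: [-1.451, 0.713, -0.713]
contact_force: [0.4, -0.3, -0.6]
grip_width: 0.0205
```

Request:
send_rows --pt "0 0.06 0 0 0" --pt "0 0 0 0 0"

```text
clock: 24.1
tcp_pos: [0.4743, 0.0178, 0.0776]
orientation: [-1.451, 0.713, -0.713]
contact_force: [-0.7, -0.3, -1.2]
grip_width: 0.0206
```

Request:
send_rows --pt "0 0.06 0 0 0" --pt "0 0 0 0 0"

```text
clock: 24.35
tcp_pos: [0.4744, 0.0178, 0.077]
orientation: [-1.451, 0.713, -0.713]
contact_force: [-0.3, -0.5, -2.1]
grip_width: 0.0202
```

Request:
send_rows --pt "0 0.08 0 0 0" --pt "0 0 0 0 0"

```text
clock: 24.6
tcp_pos: [0.4744, 0.0178, 0.0764]
orientation: [-1.451, 0.713, -0.713]
contact_force: [1.1, -0.5, -0.9]
grip_width: 0.0203
```

```bash
python3 - <<'E'
from h import *
f=r.grab_frame("wrist"); o=r.get_obs(); g=r.grab_frame("scene")
cv2.imwrite("pics/w7.png",cv2.cvtColor(f["image"],cv2.COLOR_RGB2BGR))
im=cv2.cvtColor(g["image"],cv2.COLOR_RGB2BGR)
cv2.imwrite("pics/s7.png",cv2.resize(im[150:240,190:300],None,fx=7,fy=6.6,interpolation=cv2.INTER_CUBIC))
print(o["clock"],o["tcp_pos"],o["contact_force"],o["grip_width"])
E
```

```text
24.65 [0.47446225 0.01781938 0.07636896] [-0.61012559 -0.17126357 -0.01956265] 0.020627952040941384
```

View pics/s7.png

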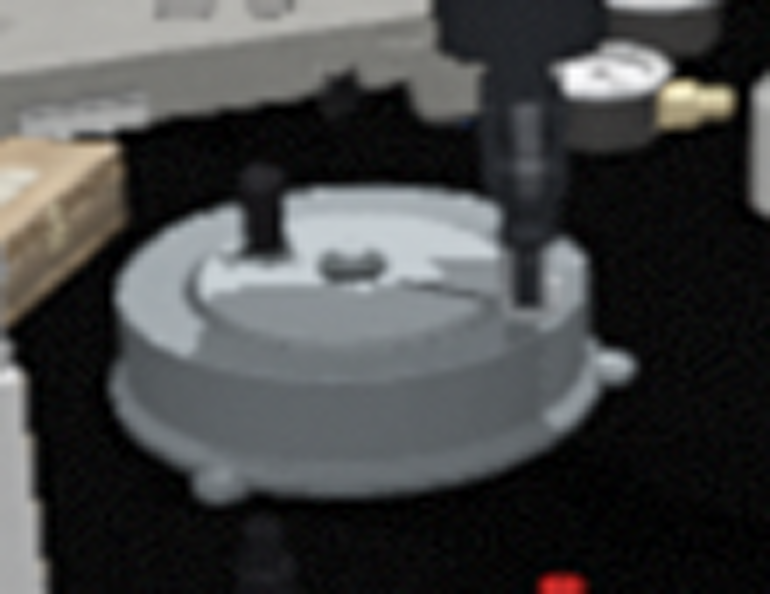

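View pics/w7.png

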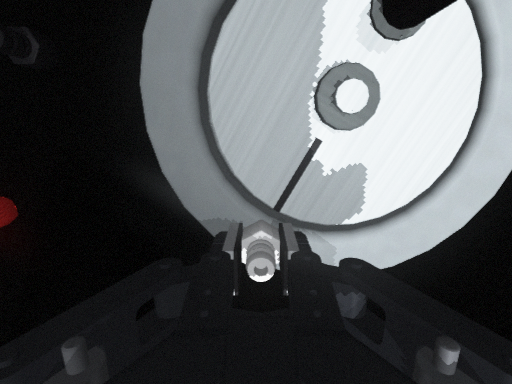

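Request:
send_rows --pt "0 0.08 0 0 0" --pt "0 0 0 0 0"

```text
clock: 24.95
tcp_pos: [0.4745, 0.0178, 0.0762]
orientation: [-1.451, 0.713, -0.713]
contact_force: [-3.1, 0.3, 9.8]
grip_width: 0.0204
```

Request:
send_rows --pt "0 0.08 0 0 0" --pt "0 0 0 0 0"

```text
clock: 25.2
tcp_pos: [0.4745, 0.0179, 0.0762]
orientation: [-1.452, 0.712, -0.714]
contact_force: [-6.6, -0.1, 20.8]
grip_width: 0.0206
```

Request:
send_rows --pt "0 -0.12 0 0 0" --pt "0 0 0 0 0" --pt "0 0 0 0 0.4" --pt "0 0 0 0 0.4" --pt "0 0 0 0 0.4" --pt "0 0 0 0 0.4"

```text
clock: 25.95
tcp_pos: [0.4744, 0.0178, 0.0758]
orientation: [-1.451, 0.713, -0.713]
contact_force: [-0.3, -0.4, -0.1]
grip_width: 0.0344
```

```bash
python3 - <<'E'
from h import *
f=r.grab_frame("wrist"); o=r.get_obs()
cv2.imwrite("pics/w8.png",cv2.cvtColor(f["image"],cv2.COLOR_RGB2BGR))
print(o["clock"],o["tcp_pos"],o["contact_force"],o["grip_width"])
E
```

```text
26.0 [0.47437778 0.01782865 0.0758314 ] [0.30709258 0.09082796 0.47486002] 0.03411814387014677
```

View pics/w8.png

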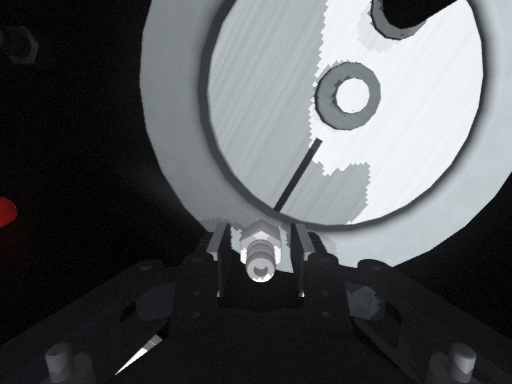

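Request:
send_rows --pt "0 -1 0 0 0.4" --pt "0 -3 0 0 0.4" --pt "0 -4 0 0 0.4" --pt "0 -4 0 0 0.4" --pt "0 -2 0 0 0.4" --pt "0 0 0 0 0.4" --pt "0 0 0 0 0.4"

```text
clock: 26.88
tcp_pos: [0.4739, 0.0177, 0.2154]
orientation: [-1.451, 0.713, -0.712]
contact_force: [0.0, 0.4, -0.7]
grip_width: 0.0343
```

```bash
python3 - <<'E'
from h import *
import pickle
np.set_printoptions(precision=4,suppress=True)
f=r.grab_frame("wrist"); o=r.get_obs(); g=r.grab_frame("scene")
C=(f["camera_matrix"],f["cam_to_world"]); pickle.dump(C,open("w9.pkl","wb"))
im=cv2.cvtColor(f["image"],cv2.COLOR_RGB2BGR)
cv2.imwrite("pics/w9.png",cv2.resize(im[60:260,180:380],None,fx=3,fy=3,interpolation=cv2.INTER_CUBIC))
im=cv2.cvtColor(g["image"],cv2.COLOR_RGB2BGR)
cv2.imwrite("pics/s9.png",cv2.resize(im[150:240,190:300],None,fx=7,fy=6.6,interpolation=cv2.INTER_CUBIC))
print(o["clock"],o["tcp_pos"],o["contact_force"],o["grip_width"])
A=np.array([.5643,.0317,.058])
p=A+.09*np.array([np.cos(np.radians(188.8)),np.sin(np.radians(188.8)),0])
for q in (p,p+[0,0,.036],[.5643,.0317,.073]): print(q,3*(proj(C,q)-[180,60]))
E
```

```text
26.925 [0.4736 0.0177 0.215 ] [ 1.4977 -0.1574 -0.985 ] 0.03443709888703897
[0.4754 0.0179 0.058 ] [240.0612 366.9629]
[0.4754 0.0179 0.094 ] [239.9851 391.9675]
[0.5643, 0.0317, 0.073] [375.3604 137.9198]
```

View pics/w9.png

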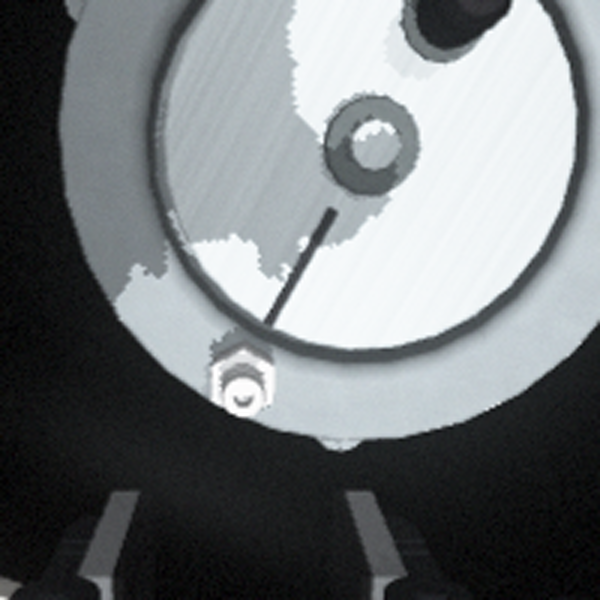

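View pics/s9.png

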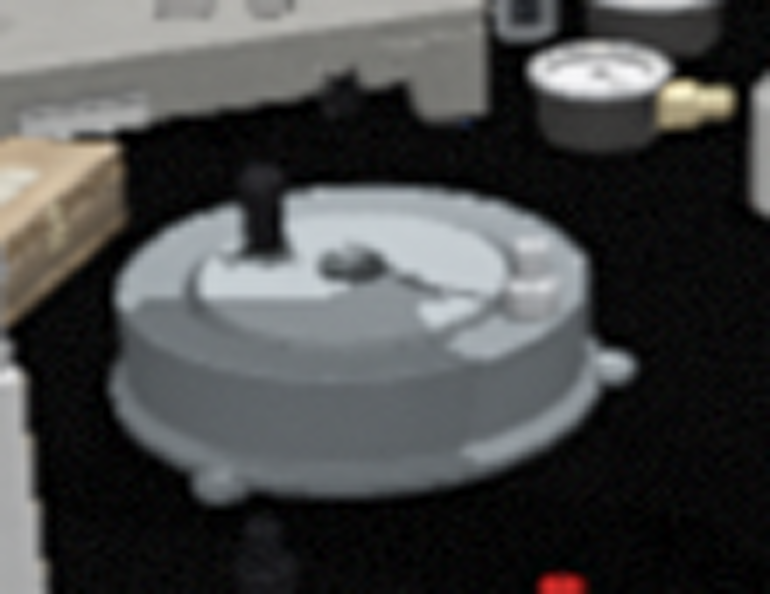

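```bash
python3 -c "
from bench import r
print(r.hand_in()); print(r.get_obs()['clock'])"
```

```text
the job is handed in; nothing more can be done
None
the job is handed in; nothing more can be done
```

The turntable is standing at its tightest position, and the silver hexagon adaptor is upright on the grey ring in front of the pointer line. The job is handed in; no verdict was reported.

**Finding the tight place:** I held the knob with a 30 N grip and led it once round anticlockwise. I then came back through the tight place in 4° steps. The drag rose from about 1.5 N to about 15.5 N at the knob. Both passes put the peak at a knob angle of about 9° (measured anticlockwise from the world x axis). I released the knob at about 8.7°, with almost no load left on it. The pointer line read 188.0–188.6° in two camera views taken after release, which matches.

**Placing the adaptor:** The last wrist picture shows it about 2 mm or less from the point ahead of the pointer line, upright, with the gripper clear. The scene picture also shows it upright. I did not repeat the scan after placing it, so as not to disturb the table.

**Checks that disagreed:**
- The top camera put the turntable axis about 5 mm from the circle fitted to the knob's path. I used the fitted circle, which held to 0.1 mm.
- The adaptor met the ring about 2 mm lower than I reckoned, so it had probably shifted a little in the grip. It pressed on the ring with about 21 N before I backed off and released it.

I did not measure the bottle, gauge and setting ring again at the end, but the robot did not touch them.

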